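# Centre a kendama crossbar in its free play

## Robot

A 6-joint arm with a two-finger parallel gripper is mounted at the origin on the work surface. World frame = base frame: x ahead of the robot, y to its left, z up, the work surface at z = 0. Lengths are in m, angles in rad, forces in N, time in s.
With the tool pointing down it reaches from about 0.35 to 0.85 m from the base axis. Payload 8.1 kg.
Tool frame: the origin (TCP) lies midway between the tips of the shut fingers; the grasp point (between the pads) lies 19 mm behind it; z points along the fingers, y is the line along which they close (so a half turn about z gives the same grasp; the last joint's range is limited). The gripper opens to 93 mm and grips with 3 to 60 N. Pads are 15 mm wide; open, the fingers measure 128 mm over their backs; the gripper's body (75 mm by 188 mm) begins 65 mm behind the grasp point.
Start: joints at [1.1, 0.13, 1.488, -0, 1.523, -0.085], TCP at [0.226, 0.556, 0.219] pointing down, gripper open.
Joint ranges: [-2.96, 2.96], [-0.89, 2.26], [0.02, 2.5], [-1.34, 4.48], [0, 2.73], [-2.66, 2.66]. Speed limits (rad/s): [2.39, 2.39, 2.79, 3.14, 3.14, 3.14].

## Interface

Orientations are given as a rotation vector (axis times angle).
In Python, from plant import robot, cams gives the robot as it stands. The module is installed in compiled form; this text tells all that it offers.
- The arm moves only by the tool play_rows, never from a script. Its arguments are lists of equal length, an entry for each row: "slide": the shift along the tool's x, y, z scaled (see below), a list of three; "twist": the turn, a rotation vector about the tool's x, y, z scaled (see below), a list of three. A call has exactly 8 rows; each row shifts and turns the commanded pose from where the row before left it, along the tool's axes as they then stand; what a row does not reach is not made up. The controller multiplies each number of a shift by 25 cm and each number of a turn by 60 degrees. A row lasts 1/10 s, in which the tool goes at most 50 mm and 8.59 degrees, less where a joint would pass 70% of its speed; a pose out of reach is approached as far as the arm can. A call with a number of a shift or a turn outside -1 to 1 is refused whole. A call with a gripper value outside its range is refused whole. "fingers" is the closure, from -1 (fully open) to 1 (shut), set as the call begins (left out, the last holds). The fingers move at their own pace and stop on an object; "force" is the grip in N (left out, the last holds). Time passes only in rows, so rows that do not move let the fingers close, or fill a call up. It gives the time, the measured TCP pose, the force, the opening and the grip force at its end, in the units of the state.
- robot.read_state(): the state, without advancing time (a new reading comes with each control period).
- cams.read_camera(name): name is "scene" or "top" or "wrist"; returns (picture, depth): 420x560x3 uint8, red, green, blue; 420x560 float32, m along the optical axis (not along the pixel's ray), 0 where there is no reading.
- cams.get_calibration(name): a dict with "fx", "fy", "cx", "cy" (pixels), "world_from_camera" (4x4, takes a point from camera to world coordinates). Camera axes: x right, y down, z forward; pixel columns grow to the right and rows downward; lengths in m; the calibration is good to about 2 mm. A picture is of the moment at which its call begins: read the wrist's pose just before it. get_calibration takes no time and is no camera call; for the wrist camera it gives the pose at the moment of the call.
- robot.close_job(): hands the job in; it is judged then, once.
The state is a dict: "t": time; "q": joint angles; "dq": joint speeds; "joint_torque": joint torques, N m; "tool_pos": TCP position; "orientation": TCP orientation; "force": force on the tool from outside, world axes, zero at the start; "wrist_torque": the same for the moment, N m; "opening": finger opening in m; "gripper_force": force on a finger pad.
Only numpy, scipy, OpenCV 4.12 (cv2) and the standard library are available. Lean on these libraries where they do the work, as an engineer would, in place of code of your own. Each camera call takes 0.05 s, during which the arm holds its last target. There are 200 camera calls.

## Task

The one ken that carries a crossbar has some free twist before its hidden pin takes hold. Feel it out: gently turn the crossbar anticlockwise (seen from above) until it resists, then clockwise until it resists, without forcing it on beyond that; set it in the middle of that play and let go of it. Then set the brass ring weight softly down over the spike so that it lies flat on the crossbar and holds it there, still centred, leaving the jar, ball and polishing disk alone.

Things in the scene. Friction and masses are not known exactly. Their poses are not given: they have to be found in the camera images.
- stand: Fixed walnut stand, a bar 70 (x) x 300 (y) x 40 mm high with three slots in a row along its own y at -105, 0 and +105 mm. Origin: centre of its underside on the table. Three fixed upright kens: two bare ones, 135 mm high from the table, and one, in any slot, with the crossbar.
- crossbar: Beech crossbar, a level dumbbell 74 mm long along its own x, turning about the upright ken axis. Origin on that axis at the bar's centre line, 105 mm above the table. Neck 26 mm thick. Within its play it turns freely (under 1 N at a cup) and stays where left; it starts anywhere in the play, which is 20 to 40 degrees wide and not centred on any visible direction.
- cup_end (a point): Centre of the crossbar's +x end face, 37 mm from the ken axis (the -x end is alike). Each end is a cup 38 mm across at 35 to 37 mm from the axis. At each end of the play a hidden pin fixed to the ken takes hold: it pushes back like a spring, about 5 N per mm at a cup, and springs back when let go. Over about 20 N at a cup (7 degrees past the play) harms it.
- hub_top (a point): Centre of the crossbar's flat round hub, 34 mm across, 121 mm above the table (16 mm above the crossbar's origin). The ken's spike, 18 mm thick tapering to 6 mm, stands up through it to 165 mm above the table; the ring weight goes over it and rests on the hub.
- ring_weight: Loose plain brass ring, 46 mm outside, 24 mm hole, 30 mm high, about 0.3 kg, lying flat on the table. Origin: centre of its underside, z up. On the hub, the spike stands in its hole with 3 mm to spare all round.
- tama: Bystander: loose yellow lacquered ball, 60 mm, standing on the flat of its hole. Origin at its underside.
- jar: Bystander: loose squat stoneware jar, 90 mm across, 76 mm high. Origin at its underside.
- disk: Bystander: loose horn polishing disk, 96 mm across, 12 mm thick with a low boss. Origin at its underside.
Mind the look-alikes: they are no part of the job. What is meant by the ring_weight is not black or turquoise, and is the smaller of those in its own colour.

How it is judged:
By the outcome, as a careful person would: the job done as asked, in the order asked, and still so for the second after the job is handed in, with the robot touching nothing.
It also fails if it takes over 58 s, if anything falls off the work surface, if the arm or the gripper's body presses on something with over 40 N, if the wrist force passes 120 N, or if a joint passes its speed limit or range.

## Working session

There is one attempt and no reset: what is moved stays moved. The work goes in short steps, Python scripts to look and compute and a tool call to move; the robot and the scene stay as the last step left them, time stands still between calls to the robot, and variables do not carry over. Pictures are saved under pics/ and viewed, at most 10 in all, crops included, and the job is handed in when it is done.

Besides the shell and the picture viewer there is one more tool, called after ">>>" as name(argument=value, ...) on one line, values as JSON. play_rows: Moves the arm, as the interface text tells. Shifts and turns lie within -1 to 1; 1 stands for 25 cm of shift or 60 degrees of turn. Its arguments: {"type":"object","properties":{"slide":{"type":"array"},"twist":{"type":"array"},"fingers":{"type":"number"},"force":{"type":"number"}},"required":["slide","twist"]}

```bash
mkdir -p pics; cat > h.py <<'E'
import numpy as np, cv2
from plant import robot, cams
from scipy.spatial.transform import Rotation as R
def pts(name):
    K=cams.get_calibration(name); im,d=cams.read_camera(name)
    v,u=np.mgrid[0:420,0:560]
    c=np.stack([(u-K['cx'])/K['fx']*d,(v-K['cy'])/K['fy']*d,d,np.ones_like(d)],-1)
    return im,d,(c@np.array(K['world_from_camera']).T)[...,:3],K
def ray(K,u,v,z):
    T=np.array(K['world_from_camera']); r=T[:3,:3]@np.array([(u-K['cx'])/K['fx'],(v-K['cy'])/K['fy'],1]); o=T[:3,3]
    return o+r*(z-o[2])/r[2]
def save(n,im): cv2.imwrite('pics/'+n+'.png',im[...,::-1])
E
python3 - <<'E'
from h import *
s=robot.read_state();print({k:np.round(v,3) for k,v in s.items()})
for n in ('top','scene'):
    im,d,P,K=pts(n); save(n,im); np.savez(n,im=im,P=P,d=d); print(n,K['fx'],np.round(K['world_from_camera'],3).tolist())
a=cv2.imread('pics/top.png')
E
```

```text
{'t': np.float64(0.0), 'q': array([ 1.1  ,  0.131,  1.489,  0.   ,  1.523, -0.085]), 'dq': array([-0.   ,  0.001, -0.   ,  0.003, -0.   , -0.001]), 'joint_torque': array([ 1.0000e-03, -5.5984e+01, -4.9176e+01,  7.7000e-02,  3.5000e-02,
       -0.0000e+00]), 'tool_pos': array([0.225, 0.555, 0.218]), 'orientation': array([-6.020e-01, -3.083e+00,  3.000e-03]), 'force': array([-1.293, -0.4  , -0.897]), 'wrist_torque': array([-0.061,  0.034, -0.037]), 'gripper_force': np.float64(0.0), 'opening': np.float64(0.093)}
top 484.6079593656642 [[-0.022, -0.997, 0.077, 0.506], [-1.0, 0.022, 0.0, 0.063], [-0.002, -0.077, -0.997, 1.159], [0.0, 0.0, 0.0, 1.0]]
scene 412.98610780531465 [[0.444, 0.595, -0.67, 1.267], [0.896, -0.301, 0.327, -0.25], [-0.007, -0.746, -0.666, 0.742], [0.0, 0.0, 0.0, 1.0]]
```

View pics/top.png

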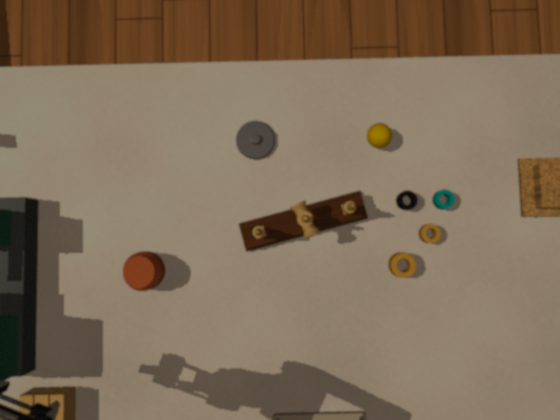

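View pics/scene.png

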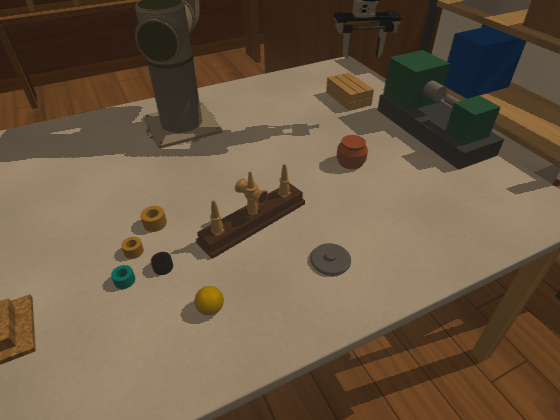

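The rings in the top view are black (406,200), turquoise (443,200), large brass (403,265) and small brass (431,233). The small brass one fits the description. The crossbar is on the middle ken, at (305,218), and its long axis runs roughly across the stand.

```bash
python3 - <<'E'
from h import *
Z=np.load('top.npz'); im,P=Z['im'],Z['P']
hsv=cv2.cvtColor(im,cv2.COLOR_RGB2HSV)
m=((hsv[...,1]>140)&(hsv[...,0]>10)&(hsv[...,0]<32)&(hsv[...,2]>70)).astype(np.uint8)
m[:, :370]=0; m[:,500:]=0; m[:150]=0; m[320:]=0
K=cams.get_calibration('top')
cs,_=cv2.findContours(m,0,2)
for c in cs:
    if cv2.contourArea(c)<80: continue
    (u,v),r=cv2.minEnclosingCircle(c); mm=np.zeros_like(m); cv2.drawContours(mm,[c],-1,1,-1)
    z=P[...,2][(mm*m)>0]; zt=np.percentile(z,85); print('ring',u,v,r,'z',zt,ray(K,u,v,zt),'dia',2*r*(1.159-zt)/K['fx'])
# stand & upper layers
roi=np.zeros(m.shape,bool); roi[180:260,230:375]=1
st=roi&(P[...,2]>.03)&(P[...,2]<.046)
print('stand',cv2.minAreaRect(P[...,:2][st].astype(np.float32)*1000))
cb=roi&(P[...,2]>.085)&(P[...,2]<.128)&(np.hypot(*(P[...,:2]-P[218,305,:2]).transpose(2,0,1))<.06)
print('xbar',cb.sum(),cv2.minAreaRect(P[...,:2][cb].astype(np.float32)*1000),P[...,:2][cb].mean(0))
tall=roi&(P[...,2]>.128); n,l=cv2.connectedComponents(tall.astype(np.uint8))
for i in range(1,n): print('tip',P[l==i].mean(0),P[l==i][:,2].max(),(l==i).sum())
for (u,v) in ((379,135),(144,271),(256,140)): print(P[v,u])
c1=cv2.resize(im[180:290,380:470],None,fx=4,fy=4,interpolation=2); c2=cv2.resize(im[165:275,235:375],None,fx=3.0,fy=4,interpolation=2)
save('crop',np.hstack([c1,c2]))
E
```

```text
ring 402.0 265.0 13.601571083068848 z 0.0404129814240457 [ 0.44305739 -0.19801319  0.04041298] dia 0.06279113065197785
ring 429.5753479003906 233.0821990966797 10.63066577911377 z 0.031816705007199644 [ 0.51466619 -0.26696993  0.03181671] dia 0.04945320706887949
stand ((551.7333374023438, 25.6409912109375), (56.03703308105469, 290.1801452636719), 13.988272666931152)
xbar 439 ((551.6764526367188, 25.877962112426758), (74.78263092041016, 36.0595817565918), 22.626358032226562) [0.55142224 0.02620448]
tip [0.50564965 0.06306093 1.15920583] 1.1592058320544243 1
tip [0.50564965 0.06306093 1.15920583] 1.1592058320544243 1
tip [0.50564965 0.06306093 1.15920583] 1.1592058320544243 1
tip [0.50564965 0.06306093 1.15920583] 1.1592058320544243 1
tip [0.50564965 0.06306093 1.15920583] 1.1592058320544243 1
tip [0.50564965 0.06306093 1.15920583] 1.1592058320544243 1
tip [0.50564965 0.06306093 1.15920583] 1.1592058320544243 1
tip [0.50564965 0.06306093 1.15920583] 1.1592058320544243 1
tip [0.50564965 0.06306093 1.15920583] 1.1592058320544243 1
tip [0.50564965 0.06306093 1.15920583] 1.1592058320544243
[... 2117 characters left out ...]
50564965 0.06306093 1.15920583] 1.1592058320544243 1
tip [0.50564965 0.06306093 1.15920583] 1.1592058320544243 1
tip [0.50564965 0.06306093 1.15920583] 1.1592058320544243 1
tip [0.50564965 0.06306093 1.15920583] 1.1592058320544243 1
tip [0.50564965 0.06306093 1.15920583] 1.1592058320544243 1
tip [0.50564965 0.06306093 1.15920583] 1.1592058320544243 1
tip [0.50564965 0.06306093 1.15920583] 1.1592058320544243 1
tip [0.50564965 0.06306093 1.15920583] 1.1592058320544243 1
tip [0.50564965 0.06306093 1.15920583] 1.1592058320544243 1
tip [0.50564965 0.06306093 1.15920583] 1.1592058320544243 1
[ 0.7420601  -0.15279468  0.05949407]
[0.44461976 0.38279303 0.07642859]
[0.74543212 0.13277528 0.01870444]
```

View pics/crop.png

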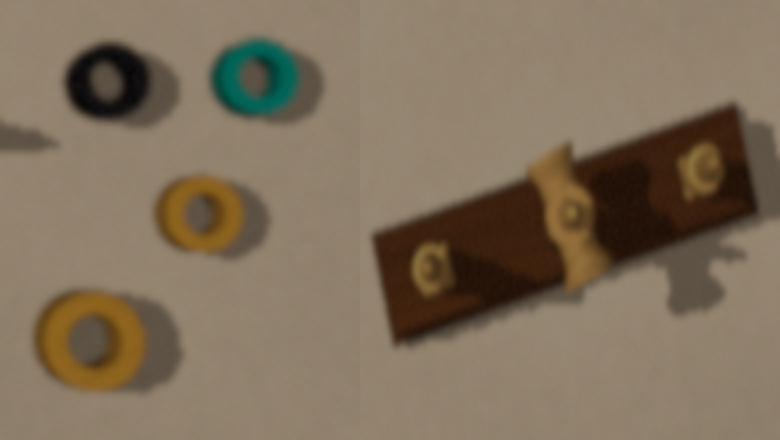

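The enlarged crop confirms it. The small brass ring is at crop (200,213), 49 mm across and 31 mm high, at about (0.515,-0.267). The larger ring is 63 mm. The crossbar is on the middle ken at (0.5515,0.026), yaw about 22.6°.

I'll grip one cup lightly and turn it about the ken.

```bash
cat >> h.py <<'E'
def yaw(s): return np.degrees(np.arctan2(*R.from_rotvec(s['orientation']).as_matrix()[[1,0],[0,0]]))
def plan(tgt,yw,N,pivot=None):
    "N even rows to tgt (tool down), yaw yw deg of tool x; also levels the tool"
    s=robot.read_state(); r=R.from_rotvec(s['orientation']); p=np.array(s['tool_pos'])
    c,n=np.cos(np.radians(yw)),np.sin(np.radians(yw))
    rt=R.from_matrix(np.array([[c,n,0],[n,-c,0],[0,0,-1]]))
    d=(r.inv()*rt).as_rotvec()
    for k in range(N):
        sl=r.inv().apply((np.array(tgt)-p)/N)
        r=r*R.from_rotvec(d/N); print(np.round(sl/.25,3).tolist())
    print('twist each',np.round(d/N/np.radians(60),4).tolist())
def st():
    s=robot.read_state(); print('t %.2f'%s['t'],np.round(s['tool_pos'],4),'yaw %.2f'%yaw(s),'F',np.round(s['force'],2),'M',np.round(s['wrist_torque'],2),'open %.4f g %.1f'%(s['opening'],s['gripper_force'])); return s
E
python3 -c "
from h import *
plan([.5146,.011,.225],22.6,16)"
```

```text
[-0.118, -0.099, -0.002]
[-0.131, -0.08, -0.002]
[-0.142, -0.06, -0.002]
[-0.149, -0.039, -0.002]
[-0.153, -0.016, -0.002]
[-0.154, 0.006, -0.002]
[-0.151, 0.029, -0.002]
[-0.145, 0.051, -0.002]
[-0.136, 0.072, -0.002]
[-0.124, 0.091, -0.002]
[-0.11, 0.108, -0.002]
[-0.093, 0.123, -0.002]
[-0.073, 0.135, -0.002]
[-0.053, 0.145, -0.002]
[-0.031, 0.151, -0.002]
[-0.008, 0.154, -0.002]
twist each [-0.0001, 0.0001, 0.1409]
```

>>> play_rows(slide=[[-0.118,-0.099,-0.002],[-0.131,-0.08,-0.002],[-0.142,-0.06,-0.002],[-0.149,-0.039,-0.002],[-0.153,-0.016,-0.002],[-0.154,0.006,-0.002],[-0.151,0.029,-0.002],[-0.145,0.051,-0.002]], twist=[[0,0,0.141],[0,0,0.141],[0,0,0.141],[0,0,0.141],[0,0,0.141],[0,0,0.141],[0,0,0.141],[0,0,0.141]], fingers=-1, force=4)

```text
t: 0.9
tool_pos: [0.3704, 0.2826, 0.2223]
orientation: [-2.224, -2.219, 0.001]
force: [0.0, -0.3, -0.1]
opening: 0.0929
gripper_force: 0.0
```

>>> play_rows(slide=[[-0.136,0.072,-0.002],[-0.124,0.091,-0.002],[-0.11,0.108,-0.002],[-0.093,0.123,-0.002],[-0.073,0.135,-0.002],[-0.053,0.145,-0.002],[-0.031,0.151,-0.002],[-0.008,0.154,-0.002]], twist=[[0,0,0.141],[0,0,0.141],[0,0,0.141],[0,0,0.141],[0,0,0.141],[0,0,0.141],[0,0,0.141],[0,0,0.141]])

```text
t: 1.7
tool_pos: [0.5146, 0.0103, 0.2263]
orientation: [-3.083, -0.604, 0.001]
force: [-0.1, 0.5, -0.1]
opening: 0.0932
gripper_force: 0.0
```

```bash
python3 - <<'E'
from h import *
st(); im,d,P,K=pts('wrist'); s=st(); save('w1',im); np.savez('w1',im=im,P=P,d=d)
print(K['fx'],np.round(K['world_from_camera'],3).tolist(), np.round(s['q'],2))
E
```

```text
t 1.70 [0.5146 0.0103 0.2263] yaw 22.18 F [-0.11  0.47 -0.11] M [-0.06  0.12 -0.05] open 0.0932 g 0.0
t 1.75 [0.5165 0.0056 0.2262] yaw 21.48 F [-2.91 -4.35 -0.06] M [-0.16  0.21 -0.04] open 0.0931 g 0.0
346.07621723053813 [[0.378, -0.886, -0.266, 0.589], [-0.926, -0.363, -0.108, 0.041], [-0.001, 0.288, -0.958, 0.392], [0.0, 0.0, 0.0, 1.0]] [-0.09 -0.1   1.71 -0.    1.53  1.11]
```

View pics/w1.png

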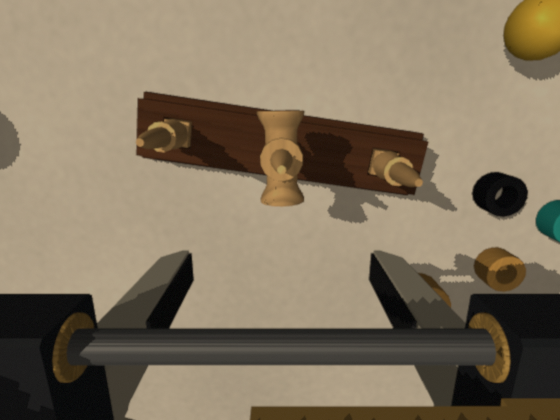

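The wrist view shows the crossbar between the fingers: its near cup is at about (282,195), the spike tip at (284,160) and the far cup at (281,118). Now I'll measure it from this depth image, with the arm at rest.

```bash
python3 - <<'E'
from h import *
im,d,P,K=pts('wrist'); s=st()
c0=np.array([.5515,.026]); rr=np.hypot(*(P[...,:2]-c0).transpose(2,0,1))
ok=(d>0)&(rr<.05)
cb=ok&(P[...,2]>.1)&(P[...,2]<.126)
print(cb.sum(),cv2.minAreaRect(P[...,:2][cb].astype(np.float32)*1000),P[cb].mean(0))
for a,b in ((.126,.135),(.135,.145),(.145,.155),(.155,.17)):
    m=ok&(P[...,2]>a)&(P[...,2]<b); print('spike',a,m.sum(),P[m].mean(0))
hub=ok&(rr<.017)&(abs(P[...,2]-.121)<.003); print('hub',hub.sum(),np.median(P[hub],0),cv2.minEnclosingCircle(P[...,:2][hub].astype(np.float32)*1000))
t=np.radians(22.6);u=np.array([np.cos(t),np.sin(t)]);n=np.array([-u[1],u[0]])
L=(P[...,:2]-c0)@u; W=(P[...,:2]-c0)@n
for a in (-.036,-.03,-.024,.024,.03,.036):
    m=ok&(abs(L-a)<.002)&(P[...,2]>.098); print(a,m.sum(),np.round([W[m].min(),W[m].max(),P[...,2][m].max()],4))
for f in (1,):
    rg=(d>0)&(np.hypot(P[...,0]-.515,P[...,1]+.267)<.03)&(P[...,2]>.024); print('ring',rg.sum(), P[rg].mean(0))
E
```

```text
t 1.80 [0.5154 0.008  0.226 ] yaw 22.02 F [ 0.09 -0.17 -0.31] M [-0.01  0.17 -0.04] open 0.0931 g 0.0
3183 ((551.9979858398438, 26.412826538085938), (74.81980895996094, 37.334468841552734), 23.73356819152832) [0.55337615 0.02661893 0.11806535]
spike 0.126 79 [0.55666451 0.02750368 0.13050789]
spike 0.135 95 [0.55603072 0.02742099 0.14010784]
spike 0.145 86 [0.5547428  0.02692069 0.14993117]
spike 0.155 123 [0.55317237 0.02651483 0.16220812]
hub 1005 [0.55358535 0.02677647 0.12064443] ((551.7628173828125, 26.179397583007812), 16.80445098876953)
-0.036 132 [-0.0192  0.0174  0.1246]
-0.03 225 [-0.0183  0.0167  0.1232]
-0.024 705 [-0.0149  0.0447  0.3341]
0.024 170 [-0.0129  0.0143  0.1198]
0.03 227 [-0.0161  0.0173  0.1232]
0.036 257 [-0.0178  0.0196  0.1245]
ring 959 [ 0.51626331 -0.26757271  0.02888059]
```

```bash
python3 -c "
from h import *
st();plan([.5153,.0102,.089],23.8,7)"
```

```text
t 1.80 [0.5154 0.008  0.226 ] yaw 22.02 F [ 0.09 -0.17 -0.31] M [-0.01  0.17 -0.04] open 0.0931 g 0.0
[0.0, -0.001, 0.078]
[0.0, -0.001, 0.078]
[0.0, -0.001, 0.078]
[0.0, -0.001, 0.078]
[0.0, -0.001, 0.078]
[0.0, -0.001, 0.078]
[0.0, -0.001, 0.078]
twist each [0.0001, 0.0001, -0.0042]
```

>>> play_rows(slide=[[0,0,0.078],[0,0,0.078],[0,0,0.078],[0,0,0.078],[0,0,0.078],[0,0,0.078],[0,0,0.078],[0,0,0]], twist=[[0,0,0],[0,0,0],[0,0,0],[0,0,0],[0,0,0],[0,0,0],[0,0,0],[0,0,0]])

```text
t: 2.6
tool_pos: [0.5114, 0.0127, 0.0868]
orientation: [-3.079, -0.616, 0.009]
force: [0.0, -0.5, -0.7]
opening: 0.0928
gripper_force: 0.0
```

```bash
python3 -c "
from h import *
cams.read_camera('top');cams.read_camera('top');st();plan([.5153,.0102,.089],23.8,1)"
```

```text
t 2.70 [0.5138 0.0124 0.09  ] yaw 22.60 F [0.32 0.07 0.17] M [-0.04  0.11 -0.  ] open 0.0934 g 0.0
[0.002, 0.01, 0.004]
twist each [-0.0007, 0.0011, -0.0201]
```

>>> play_rows(slide=[[0.002,0.008,0.004],[0,0,0],[0,0,0],[0,0,0],[0,0,0],[0,0,0],[0,0,0],[0,0,0]], twist=[[0,0,-0.02],[0,0,0],[0,0,0],[0,0,0],[0,0,0],[0,0,0],[0,0,0],[0,0,0]], fingers=1, force=4)

```text
t: 3.5
tool_pos: [0.5156, 0.0101, 0.0891]
orientation: [3.074, 0.646, -0.0]
force: [-0.0, -0.3, 0.1]
opening: 0.0368
gripper_force: 4.0
```

```bash
cat >> h.py <<'E'
AX=np.array([.5519,.0263])
def feel(n=3):
    "mean tool angle about the axis, radius, radial/tangential force"
    a=[]
    for i in range(n):
        if i: cams.read_camera('top')
        s=robot.read_state(); p=AX-np.array(s['tool_pos'])[:2]; th=np.arctan2(p[1],p[0]); u=np.array([np.cos(th),np.sin(th)]); f=np.array(s['force'])[:2]
        # near end: +angle = moves along (sin,-cos)
        a.append([s['t'],np.degrees(th),yaw(s),np.hypot(*p)*1e3,f@u,f@[u[1],-u[0]],s['force'][2],s['opening']*1e3,s['gripper_force'],s['wrist_torque'][2]])
    a=np.array(a); print('t,th,yaw,r,Frad,Ftan(+ccw),Fz,open,grip,Mz'); print(np.round(a,2))
E
python3 -c "
from h import *
feel(4)"
```

```text
t,th,yaw,r,Frad,Ftan(+ccw),Fz,open,grip,Mz
[[ 3.500e+00  2.410e+01  2.373e+01  3.977e+01 -1.300e-01  2.700e-01
   9.000e-02  3.675e+01  4.000e+00 -7.000e-02]
 [ 3.550e+00  2.411e+01  2.373e+01  3.975e+01 -1.320e+00  5.500e-01
  -3.000e-01  3.713e+01  4.000e+00 -4.000e-02]
 [ 3.600e+00  2.409e+01  2.373e+01  3.978e+01  4.600e-01  9.300e-01
   4.200e-01  3.690e+01  4.000e+00 -5.000e-02]
 [ 3.650e+00  2.406e+01  2.373e+01  3.976e+01 -2.000e-02  1.620e+00
   2.700e-01  3.717e+01  4.000e+00 -5.000e-02]]
```

>>> play_rows(slide=[[0,0.0014,0],[0,0.0014,0],[0,0.0014,0],[0,0.0014,0],[0,0.0014,0],[0,0.0014,0],[0,0,0],[0,0,0]], twist=[[0,0,-0.0083],[0,0,-0.0083],[0,0,-0.0083],[0,0,-0.0083],[0,0,-0.0083],[0,0,-0.0083],[0,0,0],[0,0,0]])

```text
t: 4.45
tool_pos: [0.5165, 0.0083, 0.0891]
orientation: [3.057, 0.726, -0.0]
force: [-1.2, -1.5, -0.1]
opening: 0.0369
gripper_force: 4.0
```

```bash
python3 -c "
from h import *
feel(3)"
```

```text
t,th,yaw,r,Frad,Ftan(+ccw),Fz,open,grip,Mz
[[ 4.45 26.95 26.72 39.74 -1.75  0.75 -0.13 36.9   4.   -0.05]
 [ 4.5  26.96 26.71 39.75 -1.25  0.87 -0.43 37.09  4.   -0.1 ]
 [ 4.55 26.89 26.72 39.76 -1.4   0.57  0.45 36.51  4.   -0.07]]
```

>>> play_rows(slide=[[0,0.0014,0],[0,0.0014,0],[0,0.0014,0],[0,0.0014,0],[0,0.0014,0],[0,0.0014,0],[0,0,0],[0,0,0]], twist=[[0,0,-0.0083],[0,0,-0.0083],[0,0,-0.0083],[0,0,-0.0083],[0,0,-0.0083],[0,0,-0.0083],[0,0,0],[0,0,0]])

```text
t: 5.35
tool_pos: [0.5174, 0.0064, 0.0891]
orientation: [-3.037, -0.805, 0.0]
force: [-1.4, -1.7, -0.6]
opening: 0.0368
gripper_force: 4.0
```

>>> play_rows(slide=[[0,0.0014,0],[0,0.0014,0],[0,0.0014,0],[0,0.0014,0],[0,0.0014,0],[0,0.0014,0],[0,0,0],[0,0,0]], twist=[[0,0,-0.0083],[0,0,-0.0083],[0,0,-0.0083],[0,0,-0.0083],[0,0,-0.0083],[0,0,-0.0083],[0,0,0],[0,0,0]])

```text
t: 6.15
tool_pos: [0.5185, 0.0047, 0.0891]
orientation: [-3.015, -0.884, 0.0]
force: [-2.7, -1.6, -0.6]
opening: 0.0368
gripper_force: 4.0
```

>>> play_rows(slide=[[0,0.0014,0],[0,0.0014,0],[0,0.0014,0],[0,0.0014,0],[0,0.0014,0],[0,0.0014,0],[0,0,0],[0,0,0]], twist=[[0,0,-0.0083],[0,0,-0.0083],[0,0,-0.0083],[0,0,-0.0083],[0,0,-0.0083],[0,0,-0.0083],[0,0,0],[0,0,0]])

```text
t: 6.95
tool_pos: [0.5196, 0.003, 0.0891]
orientation: [-2.99, -0.963, 0.0]
force: [-1.2, -1.1, 0.6]
opening: 0.0364
gripper_force: 4.0
```

```bash
python3 -c "
from h import *
feel(3)"
```

```text
t,th,yaw,r,Frad,Ftan(+ccw),Fz,open,grip,Mz
[[ 6.95 35.83 35.68 39.78 -1.65  0.22  0.57 36.44  4.   -0.04]
 [ 7.   35.87 35.68 39.78 -2.62 -0.63 -0.44 36.77  4.   -0.07]
 [ 7.05 35.88 35.68 39.8  -2.51  0.08  0.05 36.82  4.   -0.05]]
```

>>> play_rows(slide=[[0,0.0014,0],[0,0.0014,0],[0,0.0014,0],[0,0.0014,0],[0,0.0014,0],[0,0.0014,0],[0,0,0],[0,0,0]], twist=[[0,0,-0.0083],[0,0,-0.0083],[0,0,-0.0083],[0,0,-0.0083],[0,0,-0.0083],[0,0,-0.0083],[0,0,0],[0,0,0]])

```text
t: 7.85
tool_pos: [0.5208, 0.0018, 0.089]
orientation: [-2.963, -1.041, 0.0]
force: [-4.0, 4.7, 0.5]
opening: 0.0367
gripper_force: 4.0
```

```bash
python3 -c "
from h import *
feel(3)"
```

```text
t,th,yaw,r,Frad,Ftan(+ccw),Fz,open,grip,Mz
[[ 7.850e+00  3.823e+01  3.871e+01  3.955e+01 -2.600e-01 -6.190e+00
   4.500e-01  3.670e+01  4.000e+00  1.000e-02]
 [ 7.900e+00  3.822e+01  3.871e+01  3.955e+01 -3.800e-01 -5.800e+00
   9.900e-01  3.667e+01  4.000e+00 -8.000e-02]
 [ 7.950e+00  3.821e+01  3.871e+01  3.953e+01  1.040e+00 -6.070e+00
   3.700e-01  3.726e+01  4.000e+00 -2.000e-02]]
```

Anticlockwise it resists: about 6 N at 38.2°, so the stop is near 36.4°. Now clockwise. The play is at least 20° wide, so the first 20° of commanded turn back (to about 18.7°) is free.

>>> play_rows(slide=[[0.0001,-0.0069,0],[0.0001,-0.0069,0],[0.0001,-0.0069,0],[0.0001,-0.0069,0],[0.0001,-0.0069,0],[0.0001,-0.0069,0],[0.0001,-0.0069,0],[0.0001,-0.0069,0]], twist=[[0,0,0.0417],[0,0,0.0417],[0,0,0.0417],[0,0,0.0417],[0,0,0.0417],[0,0,0.0417],[0,0,0.0417],[0,0,0.0417]])

```text
t: 8.75
tool_pos: [0.5147, 0.0133, 0.0892]
orientation: [3.1, 0.507, 0.001]
force: [-0.5, 2.3, -1.1]
opening: 0.0371
gripper_force: 4.0
```

>>> play_rows(slide=[[0,-0.0014,0],[0,-0.0014,0],[0,-0.0014,0],[0,-0.0014,0],[0,0,0],[0,0,0],[0,0,0],[0,0,0]], twist=[[0,0,0.0083],[0,0,0.0083],[0,0,0.0083],[0,0,0.0083],[0,0,0],[0,0,0],[0,0,0],[0,0,0]])

```text
t: 9.55
tool_pos: [0.5141, 0.0146, 0.0892]
orientation: [3.108, 0.455, 0.001]
force: [1.8, 2.0, -2.3]
opening: 0.0365
gripper_force: 4.0
```

```bash
python3 -c "
from h import *
feel(3)"
```

```text
t,th,yaw,r,Frad,Ftan(+ccw),Fz,open,grip,Mz
[[ 9.55 17.24 16.67 39.6   2.28 -1.4  -2.34 36.5   4.    0.09]
 [ 9.6  17.24 16.67 39.61  2.66 -0.94 -1.04 37.05  4.    0.07]
 [ 9.65 17.23 16.67 39.6   2.6  -1.36 -1.5  37.21  4.    0.06]]
```

>>> play_rows(slide=[[0,-0.0014,0],[0,-0.0014,0],[0,-0.0014,0],[0,-0.0014,0],[0,-0.0014,0],[0,-0.0014,0],[0,0,0],[0,0,0]], twist=[[0,0,0.0083],[0,0,0.0083],[0,0,0.0083],[0,0,0.0083],[0,0,0.0083],[0,0,0.0083],[0,0,0],[0,0,0]])

```text
t: 10.45
tool_pos: [0.5135, 0.0166, 0.0892]
orientation: [3.119, 0.374, 0.0]
force: [2.8, 1.8, -1.2]
opening: 0.0366
gripper_force: 4.0
```

```bash
python3 -c "
from h import *
feel(2)"
```

```text
t,th,yaw,r,Frad,Ftan(+ccw),Fz,open,grip,Mz
[[10.45 14.13 13.68 39.63  3.1  -1.05 -1.23 36.63  4.    0.08]
 [10.5  14.14 13.69 39.6   3.01 -0.94 -1.55 36.78  4.    0.04]]
```

>>> play_rows(slide=[[0,-0.0014,0],[0,-0.0014,0],[0,-0.0014,0],[0,-0.0014,0],[0,-0.0014,0],[0,-0.0014,0],[0,0,0],[0,0,0]], twist=[[0,0,0.0083],[0,0,0.0083],[0,0,0.0083],[0,0,0.0083],[0,0,0.0083],[0,0,0.0083],[0,0,0],[0,0,0]])

```text
t: 11.3
tool_pos: [0.513, 0.0186, 0.0892]
orientation: [3.128, 0.293, 0.0]
force: [4.2, 0.7, -0.6]
opening: 0.0372
gripper_force: 4.0
```

```bash
python3 -c "
from h import *
feel(2)"
```

```text
t,th,yaw,r,Frad,Ftan(+ccw),Fz,open,grip,Mz
[[ 1.130e+01  1.113e+01  1.069e+01  3.969e+01  4.250e+00  1.000e-01
  -5.900e-01  3.724e+01  4.000e+00  2.000e-02]
 [ 1.135e+01  1.110e+01  1.070e+01  3.967e+01  4.370e+00 -1.070e+00
  -7.900e-01  3.712e+01  4.000e+00  1.000e-02]]
```

>>> play_rows(slide=[[0,-0.0014,0],[0,-0.0014,0],[0,-0.0014,0],[0,-0.0014,0],[0,-0.0014,0],[0,-0.0014,0],[0,0,0],[0,0,0]], twist=[[0,0,0.0083],[0,0,0.0083],[0,0,0.0083],[0,0,0.0083],[0,0,0.0083],[0,0,0.0083],[0,0,0],[0,0,0]])

```text
t: 12.15
tool_pos: [0.5126, 0.0207, 0.0892]
orientation: [3.134, 0.211, 0.0]
force: [4.0, 2.1, -0.8]
opening: 0.0368
gripper_force: 4.0
```

```bash
python3 -c "
from h import *
feel(2)"
```

```text
t,th,yaw,r,Frad,Ftan(+ccw),Fz,open,grip,Mz
[[ 1.215e+01  8.060e+00  7.710e+00  3.970e+01  4.260e+00 -1.570e+00
  -8.200e-01  3.676e+01  4.000e+00  3.000e-02]
 [ 1.220e+01  8.090e+00  7.710e+00  3.968e+01  5.020e+00  2.300e-01
  -3.100e-01  3.703e+01  4.000e+00  1.000e-02]]
```

>>> play_rows(slide=[[0,-0.0014,0],[0,-0.0014,0],[0,-0.0014,0],[0,-0.0014,0],[0,-0.0014,0],[0,-0.0014,0],[0,0,0],[0,0,0]], twist=[[0,0,0.0083],[0,0,0.0083],[0,0,0.0083],[0,0,0.0083],[0,0,0.0083],[0,0,0.0083],[0,0,0],[0,0,0]])

```text
t: 13.0
tool_pos: [0.5123, 0.0228, 0.0892]
orientation: [3.139, 0.129, 0.0]
force: [4.9, -0.2, -0.4]
opening: 0.0369
gripper_force: 4.0
```

```bash
python3 -c "
from h import *
feel(2)"
```

```text
t,th,yaw,r,Frad,Ftan(+ccw),Fz,open,grip,Mz
[[ 1.300e+01  5.030e+00  4.690e+00  3.972e+01  4.890e+00  6.300e-01
  -4.300e-01  3.693e+01  4.000e+00  2.000e-02]
 [ 1.305e+01  5.080e+00  4.690e+00  3.969e+01  4.350e+00 -5.900e-01
  -3.800e-01  3.704e+01  4.000e+00  2.000e-02]]
```

>>> play_rows(slide=[[0,-0.0014,0],[0,-0.0014,0],[0,-0.0014,0],[0,-0.0014,0],[0,-0.0014,0],[0,-0.0014,0],[0,0,0],[0,0,0]], twist=[[0,0,0.0083],[0,0,0.0083],[0,0,0.0083],[0,0,0.0083],[0,0,0.0083],[0,0,0.0083],[0,0,0],[0,0,0]])

```text
t: 13.85
tool_pos: [0.5121, 0.0243, 0.0891]
orientation: [3.14, 0.046, -0.0]
force: [3.6, -2.6, -1.3]
opening: 0.0372
gripper_force: 4.0
```

```bash
python3 -c "
from h import *
feel(3)"
```

```text
t,th,yaw,r,Frad,Ftan(+ccw),Fz,open,grip,Mz
[[ 1.385e+01  2.810e+00  1.700e+00  3.985e+01  3.440e+00  2.730e+00
  -1.270e+00  3.718e+01  4.000e+00  2.000e-02]
 [ 1.390e+01  2.840e+00  1.690e+00  3.984e+01  4.790e+00  3.320e+00
  -2.200e-01  3.688e+01  4.000e+00  7.000e-02]
 [ 1.395e+01  2.840e+00  1.700e+00  3.986e+01  4.500e+00  3.500e+00
  -6.700e-01  3.667e+01  4.000e+00  6.000e-02]]
```

>>> play_rows(slide=[[0,-0.0014,0],[0,-0.0014,0],[0,-0.0014,0],[0,0,0],[0,0,0],[0,0,0],[0,0,0],[0,0,0]], twist=[[0,0,0.0083],[0,0,0.0083],[0,0,0.0083],[0,0,0],[0,0,0],[0,0,0],[0,0,0],[0,0,0]])

```text
t: 14.75
tool_pos: [0.512, 0.0251, 0.0891]
orientation: [3.14, 0.005, -0.001]
force: [4.1, -5.5, -0.6]
opening: 0.037
gripper_force: 4.0
```

```bash
python3 -c "
from h import *
feel(4)"
```

```text
t,th,yaw,r,Frad,Ftan(+ccw),Fz,open,grip,Mz
[[ 1.475e+01  1.780e+00  2.000e-01  3.992e+01  3.940e+00  5.670e+00
  -5.600e-01  3.703e+01  4.000e+00  1.000e-01]
 [ 1.480e+01  1.770e+00  2.000e-01  3.995e+01  3.260e+00  4.460e+00
   1.600e-01  3.688e+01  4.000e+00  3.000e-02]
 [ 1.485e+01  1.780e+00  2.000e-01  3.994e+01  3.090e+00  4.840e+00
   2.400e-01  3.694e+01  4.000e+00  8.000e-02]
 [ 1.490e+01  1.800e+00  1.900e-01  3.991e+01  3.730e+00  4.840e+00
  -2.000e-02  3.676e+01  4.000e+00  1.100e-01]]
```

Clockwise it resists: about 5 N at 1.8°, so the stop is near 3.9°. The middle is about 20.0°, so I'll turn there.

>>> play_rows(slide=[[0.0001,0.0067,0],[0.0001,0.0067,0],[0.0001,0.0067,0],[0.0001,0.0067,0],[0.0001,0.0067,0],[0.0001,0.0067,0],[0.0001,0.0067,0],[0.0001,0.0067,0]], twist=[[0,0,-0.0403],[0,0,-0.0403],[0,0,-0.0403],[0,0,-0.0403],[0,0,-0.0403],[0,0,-0.0403],[0,0,-0.0403],[0,0,-0.0403]])

```text
t: 15.7
tool_pos: [0.5138, 0.0127, 0.089]
orientation: [-3.095, -0.536, 0.002]
force: [1.8, -0.9, 2.2]
opening: 0.0371
gripper_force: 4.0
```

```bash
python3 -c "
from h import *
feel(5)"
```

```text
t,th,yaw,r,Frad,Ftan(+ccw),Fz,open,grip,Mz
[[ 1.570e+01  1.957e+01  1.964e+01  4.049e+01  1.390e+00  1.460e+00
   2.210e+00  3.706e+01  4.000e+00 -9.000e-02]
 [ 1.575e+01  1.989e+01  1.979e+01  4.047e+01  1.440e+00  1.580e+00
   1.750e+00  3.684e+01  4.000e+00 -2.000e-02]
 [ 1.580e+01  1.973e+01  1.958e+01  4.044e+01  1.920e+00  6.200e-01
   2.400e+00  3.713e+01  4.000e+00 -1.000e-01]
 [ 1.585e+01  1.963e+01  1.950e+01  4.043e+01  1.020e+00  9.400e-01
   2.060e+00  3.677e+01  4.000e+00 -4.000e-02]
 [ 1.590e+01  1.960e+01  1.949e+01  4.039e+01  3.600e-01  2.020e+00
   2.290e+00  3.695e+01  4.000e+00 -3.000e-02]]
```

>>> play_rows(slide=[[0,0.0012,0],[0,0,0],[0,0,0],[0,0,0],[0,0,0],[0,0,0],[0,0,0],[0,0,0]], twist=[[0,0,-0.005],[0,0,0],[0,0,0],[0,0,0],[0,0,0],[0,0,0],[0,0,0],[0,0,0]])

```text
t: 16.7
tool_pos: [0.5142, 0.0125, 0.089]
orientation: [-3.094, -0.542, 0.001]
force: [-2.4, -2.7, 2.1]
opening: 0.0368
gripper_force: 4.0
```

>>> play_rows(slide=[[0,0,0],[0,0,0],[0,0,0],[0,0,0],[0,0,0],[0,0,0],[0,0,0],[0,0,0]], twist=[[0,0,0],[0,0,0],[0,0,0],[0,0,0],[0,0,0],[0,0,0],[0,0,0],[0,0,0]], fingers=-1)

```text
t: 17.5
tool_pos: [0.5145, 0.0126, 0.0892]
orientation: [-3.094, -0.542, -0.0]
force: [-0.7, -0.7, 0.0]
opening: 0.0921
gripper_force: 0.0
```

>>> play_rows(slide=[[0,0,-0.03],[0,0,-0.08],[0,0,-0.1],[0,0,-0.1],[0,0,-0.1],[0,0,-0.1],[0,0,-0.1],[0,0,-0.06]], twist=[[0,0,0],[0,0,0],[0,0,0],[0,0,0],[0,0,0],[0,0,0],[0,0,0],[0,0,0]])

```text
t: 18.3
tool_pos: [0.5152, 0.0125, 0.2597]
orientation: [3.094, 0.542, 0.005]
force: [0.1, 0.6, 0.4]
opening: 0.0929
gripper_force: 0.0
```

```bash
cat >> h.py <<'E'
def bar():
    im,d,P,K=pts('wrist')
    rr=np.hypot(*(P[...,:2]-AX).transpose(2,0,1))
    cb=(d>0)&(rr<.05)&(P[...,2]>.1)&(P[...,2]<.126)
    x=P[...,:2][cb].astype(np.float32); print(cb.sum(),cv2.minAreaRect(x*1000))
    for a0 in (20,):
        t=np.radians(a0);u=np.array([np.cos(t),np.sin(t)]);n=np.array([-u[1],u[0]])
        L=(x-AX)@u;W=(x-AX)@n; c=[]
        for s in (-1,1):
            m=(s*L>.03); c.append([np.median(L[m]),(np.percentile(W[m],2)+np.percentile(W[m],98))/2])
        c=np.array(c); e=c[1]-c[0]; print('bar yaw',a0+np.degrees(np.arctan2(e[1],e[0])))
    return im,d,P,K
E
python3 - <<'E'
from h import *
cams.read_camera('top');cams.read_camera('top');cams.read_camera('top')
im,d,P,K=bar(); s=st(); bar()
plan([.5155,-.2675,.15],20,12)
E
```

```text
2606 ((552.08642578125, 26.413715362548828), (74.51651000976562, 36.910316467285156), 18.228349685668945)
bar yaw 18.471468305611722
t 18.50 [0.5144 0.0125 0.2561] yaw 19.88 F [-0.96  0.76 -0.6 ] M [-0.06  0.17 -0.02] open 0.0932 g 0.0
2631 ((552.0501708984375, 26.435901641845703), (74.50831604003906, 36.83006286621094), 18.833660125732422)
bar yaw 18.761067265856752
[-0.031, 0.088, 0.035]
[-0.031, 0.088, 0.035]
[-0.031, 0.088, 0.035]
[-0.031, 0.088, 0.035]
[-0.031, 0.088, 0.035]
[-0.031, 0.088, 0.035]
[-0.031, 0.088, 0.035]
[-0.031, 0.088, 0.035]
[-0.031, 0.088, 0.035]
[-0.031, 0.088, 0.035]
[-0.031, 0.088, 0.035]
[-0.031, 0.088, 0.035]
twist each [-0.0001, 0.0001, -0.0002]
```

>>> play_rows(slide=[[-0.031,0.088,0.035],[-0.031,0.088,0.035],[-0.031,0.088,0.035],[-0.031,0.088,0.035],[-0.031,0.088,0.035],[-0.031,0.088,0.035],[-0.031,0.088,0.035],[-0.031,0.088,0.035]], twist=[[0,0,0],[0,0,0],[0,0,0],[0,0,0],[0,0,0],[0,0,0],[0,0,0],[0,0,0]])

```text
t: 19.35
tool_pos: [0.5148, -0.1745, 0.1841]
orientation: [-3.093, -0.542, 0.004]
force: [0.2, 0.4, -0.7]
opening: 0.0931
gripper_force: 0.0
```

>>> play_rows(slide=[[-0.031,0.088,0.035],[-0.031,0.088,0.035],[-0.031,0.088,0.035],[-0.031,0.088,0.035],[0,0,0],[0,0,0],[0,0,0],[0,0,0]], twist=[[0,0,0],[0,0,0],[0,0,0],[0,0,0],[0,0,0],[0,0,0],[0,0,0],[0,0,0]])

```text
t: 20.15
tool_pos: [0.5169, -0.2665, 0.1518]
orientation: [-3.094, -0.544, -0.0]
force: [0.4, 0.3, 0.9]
opening: 0.0931
gripper_force: 0.0
```

```bash
python3 - <<'E'
from h import *
im,d,P,K=pts('wrist'); save('w2',im); np.savez('w2',im=im,P=P,d=d)
st()
rr=np.hypot(P[...,0]-.515,P[...,1]+.267); m=(d>0)&(rr<.03)&(abs(P[...,2]-.030)<.004)
print(m.sum()); x=P[...,:2][m].astype(np.float32)*1000; print(cv2.minEnclosingCircle(x),np.median(P[...,2][m]),cv2.minAreaRect(x))
plan([.5155,-.2675,.006],20,8)
E
```

```text
t 20.20 [ 0.5171 -0.2666  0.152 ] yaw 19.94 F [-0.34  0.67  0.42] M [-0.06  0.1  -0.07] open 0.0934 g 0.0
1534
((515.6036376953125, -269.60687255859375), 22.978076934814453) 0.02946055102834841 ((515.7865600585938, -269.5751953125), (45.204254150390625, 44.568538665771484), 22.017227172851562)
[-0.001, 0.0, 0.073]
[-0.001, 0.0, 0.073]
[-0.001, 0.0, 0.073]
[-0.001, 0.0, 0.073]
[-0.001, 0.0, 0.073]
[-0.001, 0.0, 0.073]
[-0.001, 0.0, 0.073]
[-0.001, 0.0, 0.073]
twist each [0.0, -0.0, -0.0001]
```

View pics/w2.png

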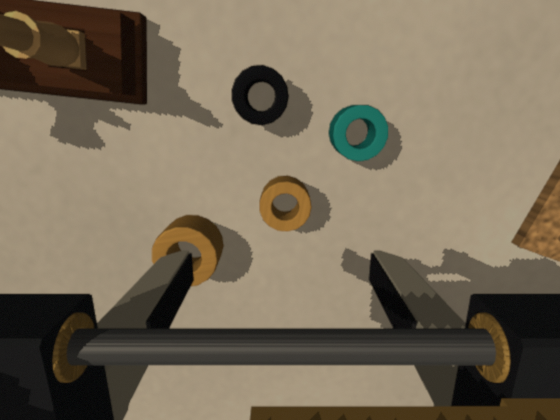

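The wrist view shows the small brass ring at (285,205), midway between the fingers and 46 mm across, with its top at 29.5 mm. Its centre is (0.5157,-0.2696). I'll go down onto it.

>>> play_rows(slide=[[-0.009,0.009,0.08],[0,0,0.09],[0,0,0.09],[0,0,0.09],[0,0,0.09],[0,0,0.08],[0,0,0.062],[0,0,0]], twist=[[0,0,0],[0,0,0],[0,0,0],[0,0,0],[0,0,0],[0,0,0],[0,0,0],[0,0,0]])

```text
t: 21.0
tool_pos: [0.5139, -0.2688, 0.0038]
orientation: [-3.092, -0.543, 0.005]
force: [-0.0, -0.3, 0.2]
opening: 0.0931
gripper_force: 0.0
```

>>> play_rows(slide=[[0,0,0],[0,0,0],[0,0,0],[0,0,0],[0,0,0],[0,0,0],[0,0,0],[0,0,0]], twist=[[0,0,0],[0,0,0],[0,0,0],[0,0,0],[0,0,0],[0,0,0],[0,0,0],[0,0,0]], fingers=1, force=20)

```text
t: 21.8
tool_pos: [0.5155, -0.2704, 0.0063]
orientation: [3.094, 0.542, 0.0]
force: [-0.3, 0.2, 1.2]
opening: 0.0459
gripper_force: 20.0
```

```bash
python3 - <<'E'
from h import *
st()
E
```

```text
t 21.80 [ 0.5155 -0.2704  0.0063] yaw 19.87 F [-0.29  0.2   1.17] M [-0.04  0.17  0.08] open 0.0459 g 20.0
```

>>> play_rows(slide=[[0,0,-0.05],[0,0,-0.11],[0,0,-0.14],[0,0,-0.14],[0,0,-0.14],[0,0,-0.14],[0,0,-0.11],[0,0,-0.04]], twist=[[0,0,0],[0,0,0],[0,0,0],[0,0,0],[0,0,0],[0,0,0],[0,0,0],[0,0,0]])

```text
t: 22.6
tool_pos: [0.5166, -0.2709, 0.2279]
orientation: [3.091, 0.542, 0.006]
force: [0.4, -0.8, -3.8]
opening: 0.0462
gripper_force: 20.0
```

```bash
python3 - <<'E'
from h import *
st(); im,d,P,K=bar(); bar(); bar(); plan([.5517,.0255,.215],19.9,12)
E
```

```text
t 22.60 [ 0.5166 -0.2709  0.2279] yaw 19.88 F [ 0.37 -0.78 -3.77] M [-0.02  0.11 -0.03] open 0.0462 g 20.0
0 ((0.0, 0.0), (0.0, 0.0), 0.0)
  return _methods._mean(a, axis=axis, dtype=dtype,
  ret = ret.dtype.type(ret / rcount)
Traceback (most recent call last):
  File "h.py", line 45, in bar
    m=(s*L>.03); c.append([np.median(L[m]),(np.percentile(W[m],2)+np.percentile(W[m],98))/2])
                                            ~~~~~~~~~~~~~^^^^^^^^
IndexError: index -1 is out of bounds for axis 0 with size 0
```

>>> play_rows(slide=[[0.032,-0.089,-0.004],[0.032,-0.089,-0.004],[0.032,-0.089,-0.004],[0.032,-0.089,-0.004],[0.032,-0.089,-0.004],[0.032,-0.089,-0.004],[0.032,-0.089,-0.004],[0.032,-0.089,-0.004]], twist=[[0,0,0],[0,0,0],[0,0,0],[0,0,0],[0,0,0],[0,0,0],[0,0,0],[0,0,0]])

```text
t: 23.45
tool_pos: [0.5139, -0.0798, 0.2294]
orientation: [-3.093, -0.542, 0.005]
force: [-0.8, -0.3, -3.3]
opening: 0.0457
gripper_force: 20.0
```

>>> play_rows(slide=[[0.032,-0.089,-0.004],[0.032,-0.089,-0.004],[0.032,-0.089,-0.004],[0.032,-0.089,-0.004],[0,0,0],[0,0,0],[0,0,0],[0,0,0]], twist=[[0,0,0],[0,0,0],[0,0,0],[0,0,0],[0,0,0],[0,0,0],[0,0,0],[0,0,0]])

```text
t: 24.25
tool_pos: [0.5146, 0.0127, 0.235]
orientation: [-3.095, -0.541, 0.002]
force: [0.1, -0.2, -3.1]
opening: 0.0456
gripper_force: 20.0
```

```bash
python3 - <<'E'
from h import *
st(); im,d,P,K=bar(); bar(); bar(); save('w3',im)
rr=np.hypot(*(P[...,:2]-AX).transpose(2,0,1))
hub=(d>0)&(rr<.02)&(abs(P[...,2]-.121)<.0025); x=P[...,:2][hub].astype(np.float32)*1000;print('hub',hub.sum(),cv2.minEnclosingCircle(x))
tip=(rr<.012)&(P[...,2]>.161)&(P[...,2]<.168);print('tip',tip.sum(),P[tip].mean(0))
s=robot.read_state(); tp=np.array(s['tool_pos'])
m=(d>0)&(np.hypot(P[...,0]-tp[0],P[...,1]-tp[1])<.03)&(abs(P[...,2]-(tp[2]+.0235))<.005); print('heldring',m.sum(),cv2.minEnclosingCircle(P[...,:2][m].astype(np.float32)*1000) if m.sum() else '')
st(); plan([.5517,.0255,.2],19.9,1)
E
```

```text
t 24.25 [0.5146 0.0127 0.235 ] yaw 19.81 F [ 0.08 -0.21 -3.05] M [-0.02  0.13 -0.01] open 0.0456 g 20.0
2991 ((552.1398315429688, 26.1669921875), (74.64576721191406, 36.79576873779297), 18.67214012145996)
bar yaw 18.51385394453103
2986 ((552.1212158203125, 26.140316009521484), (74.60469818115234, 36.911224365234375), 18.547937393188477)
bar yaw 18.51983940502833
2981 ((552.1170654296875, 26.183786392211914), (74.62509155273438, 36.84138107299805), 18.629573822021484)
bar yaw 18.48872625759688
hub 960 ((551.8211669921875, 26.225860595703125), 19.57183265686035)
tip 79 [0.55251432 0.02647239 0.16411211]
heldring 5729 ((520.9048461914062, 15.00791072845459), 28.762279510498047)
t 24.40 [0.5149 0.0129 0.2355] yaw 19.82 F [ 0.42 -0.14 -3.68] M [ 0.06  0.25 -0.01] open 0.0458 g 20.0
[0.156, 0.002, 0.142]
twist each [0.0, 0.0002, -0.0013]
```

View pics/w3.png

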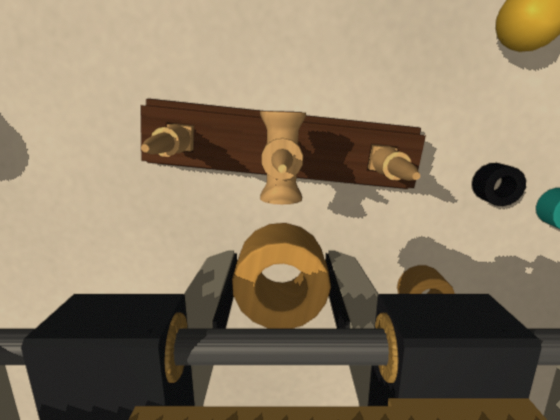

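The wrist view shows the ring held level at (282,285), in line with the bar at (282,158). The bar has stayed where I left it. I'll move over the spike.

>>> play_rows(slide=[[0.03,0.001,0],[0.04,0.001,0],[0.04,0,0.02],[0.03,0,0.04],[0.016,0,0.04],[0,0,0.042],[0,0,0],[0,0,0]], twist=[[0,0,0],[0,0,0],[0,0,0],[0,0,0],[0,0,0],[0,0,0],[0,0,0],[0,0,0]])

```text
t: 25.2
tool_pos: [0.5511, 0.0262, 0.1994]
orientation: [-3.094, -0.542, 0.002]
force: [-0.2, 0.6, -3.2]
opening: 0.046
gripper_force: 20.0
```

```bash
python3 - <<'E'
from h import *
cams.read_camera('top'); st(); im,d,P,K=pts('wrist'); s=st(); tp=np.array(s['tool_pos']); save('w4',im); np.savez('w4',im=im,P=P,d=d)
# top face of the held ring and its hole
hsv=cv2.cvtColor(im,cv2.COLOR_RGB2HSV)
rr=np.hypot(P[...,0]-tp[0],P[...,1]-tp[1])
m=(d>0)&(rr<.027)&(hsv[...,1]>130); z=P[...,2][m]; print(np.histogram(z,bins=np.arange(.11,.24,.005)))
zt=np.percentile(z[z<tp[2]+.03],97);t=m&(abs(P[...,2]-zt)<.003); x=P[...,:2][t].astype(np.float32)*1000
print('top',zt,t.sum(),cv2.minEnclosingCircle(x),cv2.fitEllipse(cv2.convexHull(x)))
tip=(d>0)&(np.hypot(*(P[...,:2]-AX).transpose(2,0,1))<.013)&(P[...,2]>.155)&(P[...,2]<.17);print('tip',tip.sum(),P[tip].mean(0) if tip.sum() else '')
plan([.5518,.0256,.2],19.9,1)
E
```

```text
t 25.25 [0.5516 0.0262 0.2002] yaw 19.87 F [ 0.4  -0.37 -3.85] M [ 0.01  0.13 -0.04] open 0.0460 g 20.0
t 25.30 [0.5519 0.0261 0.2007] yaw 19.87 F [-0.01  0.21 -2.49] M [-0.01  0.18  0.06] open 0.0461 g 20.0
(array([ 158,  467,  612,   69,   69,   63,   42,    1,    0,    0,    0,
          0,    0,    0,    0,    0,    1,  334,  448,  526,  548,  664,
       4981,   14,    0]), array([0.11 , 0.115, 0.12 , 0.125, 0.13 , 0.135, 0.14 , 0.145, 0.15 ,
       0.155, 0.16 , 0.165, 0.17 , 0.175, 0.18 , 0.185, 0.19 , 0.195,
       0.2  , 0.205, 0.21 , 0.215, 0.22 , 0.225, 0.23 , 0.235]))
top 0.22423988183990304 4817 ((552.3961791992188, 26.98712730407715), 22.879966735839844) ((552.3712768554688, 27.064098358154297), (44.683189392089844, 45.07918167114258), 177.10977172851562)
tip 0 
[-0.001, 0.002, 0.003]
twist each [0.0003, -0.0006, -0.0005]
```

View pics/w4.png

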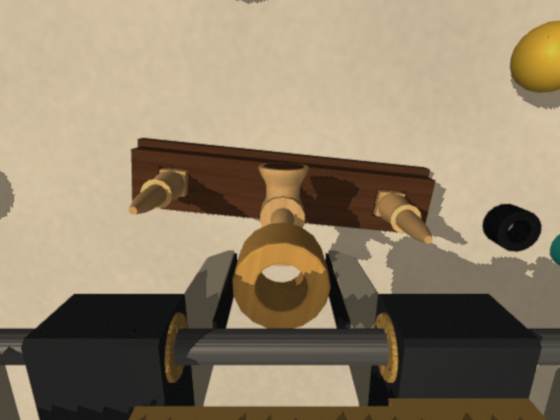

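The held ring's centre is (552.4,27.0) mm and the ken axis is (551.9,26.3) mm, so the fit is well inside the 3 mm. I'll trim that and go down to just above the hub.

>>> play_rows(slide=[[-0.003,0.002,0.02],[0,0,0.04],[0,0,0.04],[0,0,0.04],[0,0,0.04],[0,0,0.04],[0,0,0.03],[0,0,0.016]], twist=[[0,0,0],[0,0,0],[0,0,0],[0,0,0],[0,0,0],[0,0,0],[0,0,0],[0,0,0]])

```text
t: 26.1
tool_pos: [0.5507, 0.0256, 0.1324]
orientation: [-3.094, -0.542, 0.002]
force: [-0.3, 0.8, -2.2]
opening: 0.0457
gripper_force: 20.0
```

```bash
python3 - <<'E'
from h import *
for i in range(4): cams.read_camera('top'); st()
E
```

```text
t 26.15 [0.5506 0.0255 0.1321] yaw 19.88 F [-0.42 -0.42 -4.27] M [-0.01  0.16 -0.02] open 0.0459 g 20.0
t 26.20 [0.5508 0.0256 0.1328] yaw 19.88 F [-0.76  0.18 -2.47] M [-0.04  0.16 -0.02] open 0.0457 g 20.0
t 26.25 [0.5511 0.0256 0.1335] yaw 19.88 F [-0.69 -0.27 -2.56] M [-0.04  0.12 -0.04] open 0.0456 g 20.0
t 26.30 [0.5515 0.0255 0.134 ] yaw 19.88 F [-0.89 -0.37 -3.  ] M [-0.03  0.12 -0.01] open 0.0462 g 20.0
```

>>> play_rows(slide=[[0,0,0.004],[0,0,0.004],[0,0,0.004],[0,0,0.004],[0,0,0.004],[0,0,0],[0,0,0],[0,0,0]], twist=[[0,0,0],[0,0,0],[0,0,0],[0,0,0],[0,0,0],[0,0,0],[0,0,0],[0,0,0]])

```text
t: 27.1
tool_pos: [0.5512, 0.0255, 0.1287]
orientation: [3.094, 0.542, 0.0]
force: [-0.1, 0.9, -3.0]
opening: 0.0457
gripper_force: 20.0
```

>>> play_rows(slide=[[0,0,0.002],[0,0,0.002],[0,0,0],[0,0,0],[0,0,0],[0,0,0],[0,0,0],[0,0,0]], twist=[[0,0,0],[0,0,0],[0,0,0],[0,0,0],[0,0,0],[0,0,0],[0,0,0],[0,0,0]])

```text
t: 27.9
tool_pos: [0.5512, 0.0255, 0.1277]
orientation: [3.094, 0.542, 0.0]
force: [0.4, -0.0, -3.0]
opening: 0.0456
gripper_force: 20.0
```

```bash
python3 - <<'E'
from h import *
for i in range(2): cams.read_camera('top'); st()
E
```

```text
t 27.95 [0.5512 0.0255 0.1277] yaw 19.88 F [-0.27 -0.01 -2.21] M [-0.02  0.13 -0.02] open 0.0458 g 20.0
t 28.00 [0.5512 0.0255 0.1277] yaw 19.88 F [-0.01  0.06 -3.08] M [-0.03  0.17 -0.02] open 0.0456 g 20.0
```

Still carrying the full weight. I'll lower it in small steps.

>>> play_rows(slide=[[0,0,0.001],[0,0,0.001],[0,0,0.001],[0,0,0],[0,0,0],[0,0,0],[0,0,0],[0,0,0]], twist=[[0,0,0],[0,0,0],[0,0,0],[0,0,0],[0,0,0],[0,0,0],[0,0,0],[0,0,0]])

```text
t: 28.8
tool_pos: [0.5514, 0.0256, 0.1272]
orientation: [3.094, 0.542, 0.001]
force: [-2.3, -0.0, 2.4]
opening: 0.0461
gripper_force: 20.0
```

```bash
python3 - <<'E'
from h import *
for i in range(2): cams.read_camera('top'); st()
E
```

```text
t 28.85 [0.5514 0.0255 0.1272] yaw 19.88 F [-2.07  0.85  3.71] M [ 0.06  0.61 -0.01] open 0.0460 g 20.0
t 28.90 [0.5514 0.0256 0.1272] yaw 19.88 F [-3.48  0.67  3.83] M [0.01 0.57 0.05] open 0.0459 g 20.0
```

It touches down: the hub carries the weight plus about 4 N. I'll let go and rise.

>>> play_rows(slide=[[0,0,0],[0,0,0],[0,0,0],[0,0,0],[0,0,0],[0,0,0],[0,0,0],[0,0,0]], twist=[[0,0,0],[0,0,0],[0,0,0],[0,0,0],[0,0,0],[0,0,0],[0,0,0],[0,0,0]], fingers=-1)

```text
t: 29.7
tool_pos: [0.5512, 0.0255, 0.1269]
orientation: [3.094, 0.542, 0.0]
force: [-1.5, -0.4, 0.3]
opening: 0.0928
gripper_force: 0.0
```

>>> play_rows(slide=[[0,0,-0.03],[0,0,-0.06],[0,0,-0.1],[0,0,-0.1],[0,0,-0.1],[0,0,-0.1],[-0.1,0,0],[-0.06,0,0]], twist=[[0,0,0],[0,0,0],[0,0,0],[0,0,0],[0,0,0],[0,0,0],[0,0,0],[0,0,0]])

```text
t: 30.5
tool_pos: [0.5138, 0.0117, 0.2523]
orientation: [3.093, 0.543, 0.005]
force: [0.2, -0.2, -0.7]
opening: 0.0931
gripper_force: 0.0
```

```bash
python3 - <<'E'
from h import *
for i in range(4): cams.read_camera('top')
st(); im,d,P,K=pts('wrist'); save('w5',im)
rr=np.hypot(*(P[...,:2]-AX).transpose(2,0,1))
t=(d>0)&(rr<.03)&(abs(P[...,2]-.151)<.004); x=P[...,:2][t].astype(np.float32)*1000
print('ring top',np.percentile(P[...,2][t],[5,50,95]),cv2.minEnclosingCircle(x)); bar()
m=t; A=np.c_[P[...,:2][m]-AX,np.ones(m.sum())]; c=np.linalg.lstsq(A,P[...,2][m],rcond=None)[0]; print('tilt deg',np.degrees(c[:2]))
E
```

```text
t 30.70 [0.5141 0.012  0.2507] yaw 19.86 F [ 0.61 -0.55 -0.19] M [0.04 0.13 0.01] open 0.0932 g 0.0
ring top [0.1489628  0.15041287 0.15164012] ((551.040283203125, 26.48357391357422), 22.92939567565918)
1397 ((551.943603515625, 26.436344146728516), (74.70841979980469, 37.01134490966797), 18.872629165649414)
bar yaw 18.77563762466579
tilt deg [-0.1021795  -0.05106315]
```

View pics/w5.png

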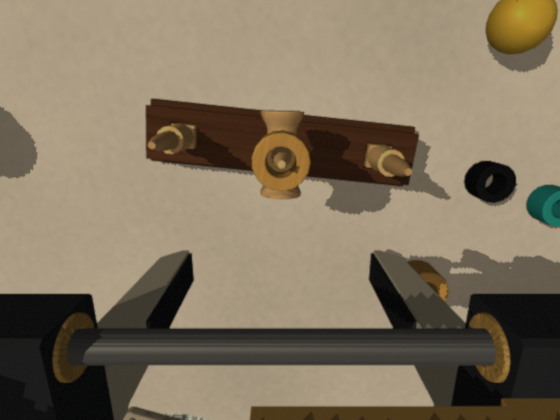

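The ring at (282,160) lies flat over the spike: its top is at 150.4 mm and its tilt about 0.1°. The bar's angle hasn't changed and the arm is clear, so I'll hand the job in.

```bash
python3 -c "
from h import *
print(robot.close_job())"
```

```text
the job is handed in; nothing more can be done
None
```

The job is handed in at about 31 s: I felt the crossbar's play at roughly 4° to 36°, pushing about 6 N at most, left it near the middle (20° by the arm, 18.5–18.9° by camera), and set the small brass ring flat over the spike, with nothing else touched.

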